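Close the split clamp and push its hinge pin home

TASK

Slide the near half of the split clamp fully up against the fixed half so that its hinge knuckle comes in line with the other two, then take the long pin from the pin rack and push it down through all three knuckles until its collar sits flat on the top knuckle. Let go of it there; leave the short pin in the rack and do not knock the other things on the bench about.

Things in the scene. Friction and masses are not known exactly. Their poses are not given: they have to be found in the camera images.
- clamp: Split clamp on a dark base plate 215 x 140 x 12 mm (x -155 to +60, y -75 to +65 mm), fixed to the bench, turned up to 0.4 rad. Origin: on the bench under the bore centre; z up, x from the near half to the fixed half. Fixed half ring at +x (outer radius 36 mm, top at z = 69 mm). Vertical hinge axis at x = 0, y = -52 mm with two fixed knuckles, z 22 to 36 and 53 to 69 mm, outer radius 13 mm.
- hinge_seat (a point): Centre of the mouth of the top knuckle, on the hinge axis, 69 mm above the bench, where the collar of the pin comes to sit; axes as the clamp's. All knuckle bores are 12.5 mm wide, this mouth countersunk to about 17 mm. A spring ball in the lower knuckle catches the pin when its collar is still 5 to 14 mm too high: from there it does not fall but must be pushed down, with about 4 to 10 N.
- near_half (a joint): Slide of the near half ring with its carriage, in m: 0 = against its stop, the knuckles in line; grows to 0.045 as it stands away from the fixed half, along the clamp's -x. Starts 0.022 to 0.042 open. It slides with about 2 N of friction and stays where it is left.
- post_top (a point): Top centre of the steel push post that stands upright on the carriage, 90 mm on the -x side of the bore when closed (so up to 135 mm when open): a round post of 14 mm diameter, top 81 mm above the bench, standing clear down to 30 mm above the bench. It moves with the near half. Can be pinched from above, or pushed.
- near_knuckle (a point): Top centre of the near half's single knuckle (same bore, z 37.5 to 51.5 mm above the bench), which lies on the hinge axis when the slide is at 0.
- hinge_pin: Long steel hinge pin, 90 mm, 0.08 kg, upright in either hole of the rack. Origin: centre of its lower tip; z towards its head. Tapered nose over the first 6 mm (5 mm across at the tip), shank 10 mm diameter up to 54 mm, collar 22 mm diameter at 54 to 58 mm, then a round ribbed grip 14 mm in diameter up to 90 mm. Seated, its tip is 15 mm and its top 105 mm above the bench.
- hinge_pin_collar (a point): Centre of the underside of the long pin's collar, 54 mm above its tip.
- hinge_pin_top (a point): Centre of the top of the long pin's grip, 90 mm above its tip.
- short_pin: A shorter pin of the same shape, shank 34 mm, 70 mm long; stands in the other hole of the rack, its head 20 mm lower than the long pin's. Not wanted: leave it. Origin at its lower tip.
- pin_rack: Aluminium block 110 x 40 x 34 mm, fixed on the bench to the right of the clamp, with two holes 70 mm apart along its long axis x (at x = -35 and +35 mm), 28 mm deep. Origin: underside centre. A pin in it stands with its tip 6 mm above the bench.
- disc_a: Bystander: loose metal valve disc lying flat behind the rack, 27 mm diameter, 10 mm high. Origin: underside centre.
- disc_b: Bystander: loose metal valve disc lying flat to the left of the clamp, 27 mm diameter, 10 mm high. Origin: underside centre.
- cylinder: Bystander: loose black cylinder standing to the left in front of the clamp, 44 mm diameter, 91 mm high. Origin: underside centre.

How it is judged:
On the way:
1. the near half is slid up against the fixed half (value of joint near_half below 0.003 m), for 0.2 s.
At the end, for the whole second after the job is handed in: The near half is within 3 mm of its stop; the long pin stands through the three knuckles (axis within 0.12 rad of the hinge axis, collar within 4 mm sideways of it) with the underside of its collar within 3 mm of the top of the upper knuckle, at rest (value of joint near_half below 0.003 m and z of hinge_pin_collar in the frame of hinge_seat between -0.003 and 0.003 m and horizontal distance between hinge_pin_collar and hinge_seat below 0.004 m and angle between the z axis of hinge_pin and the z axis of clamp, either way round below 0.12 rad and linear speed of hinge_pin below 0.01 m/s); the robot touches nothing.
It fails at once if the short pin is taken out of its place in the rack (distance of short_pin from where it was at the start of the episode above 0.02 m).
It fails at once if one of the loose bystanders (two discs, black cylinder) is knocked away by more than 40 mm (distance of any of disc_a, disc_b, cylinder from where it was at the start of the episode above 0.04 m).
It also fails if it takes over 56 s, if anything falls off the work surface, if the arm or the gripper's body presses on something with over 40 N, if the wrist force passes 120 N, or if a joint passes its speed limit or range.

ROBOT

A 7-joint arm with a two-finger parallel gripper is mounted at the origin on a cart in front of the work surface, level with it; the furniture and walls round the work are solid. World frame = base frame: x ahead of the robot, y to its left, z up, the work surface at z = 0. Lengths are in m, angles in rad, forces in N, time in s.
With the tool pointing down it reaches from about 0.4 to 0.9 m from the base axis. Payload 5.5 kg.
Tool frame: the origin (TCP) lies at the very end of the fingers, on their centre line; the grasp point (between the pads) lies 19 mm behind it; y points along the fingers, x is the direction in which the jaws open and shut, and the axes are right-handed (so a half turn about y gives the same grasp; the last joint's range is limited). The gripper opens to 92 mm and grips with 3 to 60 N. Pads are 19 mm wide; open, the fingers measure 130 mm over their backs; the gripper's body (75 mm by 190 mm) begins 47 mm behind the grasp point.
Start: joints at [-1.036, 0.501, -0.427, 1.55, 0.221, 1.138, -0.21], TCP at [0.174, 0.626, 0.227] pointing down, gripper open.
Joint ranges: [-2.88, 2.88], [-0.31, 2.03], [-1.54, 1.56], [0.2, 2.42], [-1.41, 4.55], [0.19, 2.02], [-2.57, 2.57]. Speed limits (rad/s): [2.57, 2.57, 3.14, 3.14, 3.14, 3.14, 3.14].

INTERFACE

Orientations are given as a rotation vector (axis times angle).
In Python, from cell import arm, vision, job_done gives the robot as it stands. The module is installed in compiled form; this text tells all that it offers.
- The arm moves only by the shell command python3 -m pendant 'ROWS' [FORCE]. ROWS is JSON, a list of rows, each an object of numbers: "dx", "dy", "dz": the shift along the tool's x, y, z in mm; "ax", "ay", "az": the turn, a rotation vector about the tool's x, y, z in degrees; "jaw": the finger opening in mm, from 0 to 91.8. In form: [{"dx": .., "dy": .., "dz": .., "ax": .., "ay": .., "az": .., "jaw": ..}, ...]. A call has 1 to 20 rows; each row is the pose to reach, as a shift and turn from the pose measured when the call began, along the tool's axes at that moment; what a row does not reach only later rows make up. A row lasts 1/12 s, in which the tool goes at most 41.7 mm and 7.16 degrees, less where a joint would pass 70% of its speed; a pose out of reach is approached as far as the arm can. A call with a gripper value outside its range is refused whole. The fingers move at their own pace and stop on an object; FORCE is the grip in N (left out, the last holds). Time passes only in rows, so rows that repeat a pose let the fingers close. It gives the time, the measured TCP pose, the force and the opening at its end, in the units of the state.
- arm.get_state(): the state, without advancing time (a new reading comes with each control period).
- vision.get_image(name): name is "scene" or "top" or "wrist"; returns a dict with "frame" (420x560x3 uint8, blue, green, red), "fovy" (degrees; the focal length in pixels is half the picture's height over the tangent of half this angle, whatever the lens; pixels are square), "cx", "cy" (the principal point, pixels), "dist" ([k1, k2, p1, p2, k3] as OpenCV has them; the pictures are not rectified), "R" (3x3) and "t" (3): a world point X has camera coordinates R X + t; the wrist camera has in their place "hand_eye" (4x4, takes a point from camera to tool coordinates, whose origin is the TCP and whose axes are the tool frame's). Camera axes: x right, y down, z forward; pixel columns grow to the right and rows downward; lengths in m; the calibration is good to about 2 mm. A picture is of the moment at which its call begins: read the wrist's pose just before it. There is no depth.
- job_done(): hands the job in, once; it reports no verdict.
The state is a dict: "time": time; "q": joint angles; "joint_vel": joint speeds; "tau": joint torques, N m; "tcp_pos": TCP position; "tcp_rot": TCP orientation; "wrist_force": force on the tool from outside, world axes, zero at the start; "moment": the same for the moment, N m; "grip_width": finger opening in m.
Only numpy, scipy, OpenCV 4.12 (cv2) and the standard library are available. Lean on these libraries where they do the work, as an engineer would, in place of code of your own. Each camera call takes 0.05 s, during which the arm holds its last target.

## Working session

There is one attempt and no reset: what is moved stays moved. The work goes in short steps, Python scripts to look and compute and a shell command to move; the robot and the scene stay as the last step left them, time stands still between calls to the robot, and variables do not carry over. Pictures are saved under pics/ and viewed, and the job is handed in when it is done.

```bash
mkdir -p pics
python3 - <<'E'
from cell import arm, vision
import cv2
s=arm.get_state()
for k in s: print(k,s[k])
for n in ["scene","top","wrist"]:
    d=vision.get_image(n); cv2.imwrite(f"pics/{n}0.png",d["frame"])
    print(n,{k:v for k,v in d.items() if k!="frame"})
E
```

```text
time 0.0
q [-1.03579065  0.50185343 -0.42678131  1.55144422  0.22079601  1.13827396
 -0.21030868]
joint_vel [ 0.00088216 -0.00064342  0.00019023  0.00042411 -0.00096659  0.0010037
  0.00132711]
tau [ 1.17387452e-03 -5.66596985e+01 -5.81627816e+00 -2.79117519e+01
 -6.87789498e-02  3.07477929e-02  1.81345667e-04]
tcp_pos [0.17436587 0.62545839 0.22567637]
tcp_rot [-1.32672509 -1.00555197  1.00817518]
wrist_force [-0.45045604  0.6690604   0.18513535]
moment [ 0.0529362   0.03422755 -0.0725737 ]
grip_width 0.0917626309646349
scene {'fovy': 44.00354921494783, 'cx': 279.17320458781427, 'cy': 217.86462480222718, 'dist': array([-0.20245802,  0.        ,  0.        ,  0.        ,  0.        ]), 'R': array([[ 8.40245590e-01, -5.42205974e-01, -1.73214895e-04],
       [-4.10368286e-01, -6.35730540e-01, -6.53792437e-01],
       [ 3.54380047e-01,  5.49417294e-01, -7.56673919e-01]]), 't': array([-0.25276775,  0.42558103,  0.6963505 ])}
top {'fovy': 51.60218776211936, 'cx': 278.6640712948621, 'cy': 209.5201400789456, 'dist': array([-0.0749012,  0.       ,  0.       ,  0.       ,  0.       ]), 'R': array([[-0.01127003, -0.99966943,  0.02310891],
       [-0.98471589,  0.0070786 , -0.17402443],
       [ 0.17380332, -0.02471697, -0.98447015]]), 't': array([0.27045938, 0.48567884, 0.87059963])}
wrist {'fovy': 64.0433707398927, 'cx': 281.16119498741836, 'cy': 206.24668590874032, 'dist': array([-0.00023357,  0.        ,  0.        ,  0.        ,  0.        ]), 'hand_eye': array([[ 9.99999974e-01,  1.36391791e-04, -1.83668492e-04,
         4.51689492e-04],
       [ 2.16021519e-04, -2.98672176e-01,  9.54355743e-01,
        -1.57472951e-01],
       [ 7.53096215e-05, -9.54355758e-01, -2.98672197e-01,
         8.04127442e-02],
       [ 0.00000000e+00,  0.00000000e+00,  0.00000000e+00,
         1.00000000e+00]])}
```

View pics/scene0.png

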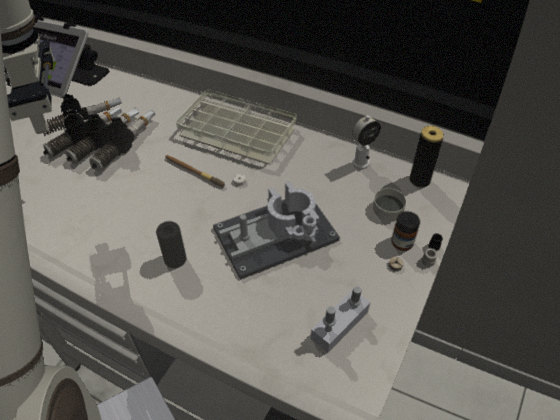

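View pics/top0.png

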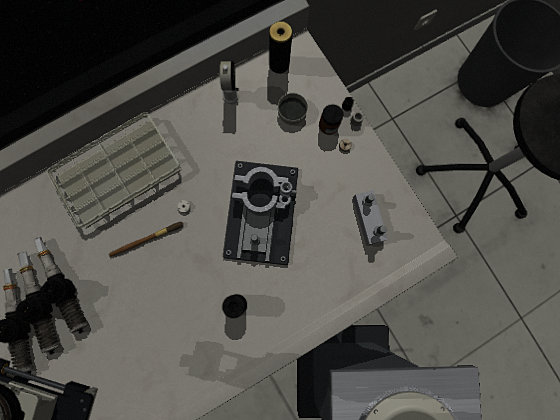

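View pics/wrist0.png

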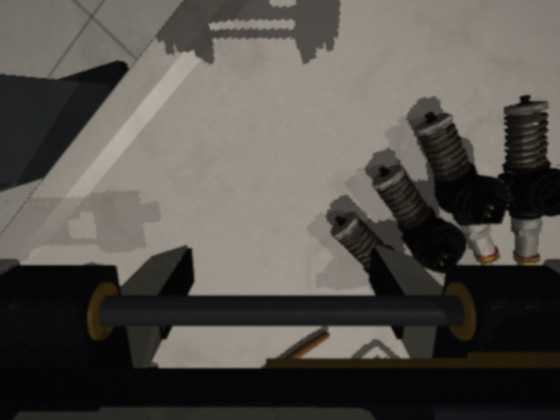

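The top picture shows the clamp plate around (262,212), the rack around (371,218), the push post at about (254,239), disc_b at (184,208), disc_a at (345,145) and the cylinder at (235,306). I'll enlarge the top and scene pictures.

```bash
cat > h.py <<'E'
import numpy as np, cv2
from cell import arm, vision
from scipy.spatial.transform import Rotation as Ro
def cam(d):
    h,w=d["frame"].shape[:2]; f=h/2/np.tan(np.radians(d["fovy"]/2))
    return np.array([[f,0,d["cx"]],[0,f,d["cy"]],[0,0,1]]), np.array(d["dist"],float)
def pose(d,s=None):
    if "R" in d: return np.array(d["R"]),np.array(d["t"])
    T=np.eye(4);T[:3,:3]=Ro.from_rotvec(s["tcp_rot"]).as_matrix();T[:3,3]=s["tcp_pos"]
    M=np.linalg.inv(T@np.array(d["hand_eye"])); return M[:3,:3],M[:3,3]
def ray(d,uv,s=None):
    K,D=cam(d);R,t=pose(d,s)
    p=cv2.undistortPoints(np.array([[uv]],float),K,D)[0,0]
    v=R.T@np.array([p[0],p[1],1]); return -R.T@t, v/np.linalg.norm(v)
def atz(d,uv,z,s=None):
    c,v=ray(d,uv,s); return c+v*(z-c[2])/v[2]
def tri(rays):
    A=0;b=0
    for c,v in rays:
        P=np.eye(3)-np.outer(v,v);A=A+P;b=b+P@c
    X=np.linalg.solve(A,b)
    return X,[np.linalg.norm((np.eye(3)-np.outer(v,v))@(X-c)) for c,v in rays]
def proj(d,X,s=None):
    K,D=cam(d);R,t=pose(d,s)
    return cv2.projectPoints(np.array(X,float).reshape(-1,1,3),cv2.Rodrigues(R)[0],t,K,D)[0][:,0]
def crop(fr,u0,v0,w,h,k,name):
    cv2.imwrite("pics/"+name,cv2.resize(fr[v0:v0+h,u0:u0+w],None,fx=k,fy=k,interpolation=cv2.INTER_CUBIC))
E
python3 - <<'E'
import cv2
from h import crop
t=cv2.imread("pics/top0.png");s=cv2.imread("pics/scene0.png")
crop(t,215,150,100,120,5,"t_clamp.png");crop(t,340,180,60,70,8,"t_rack.png")
crop(s,205,180,140,100,5,"s_clamp.png");crop(s,300,275,80,75,8,"s_rack.png")
E
```

```text
(no output)
```

View pics/t_clamp.png

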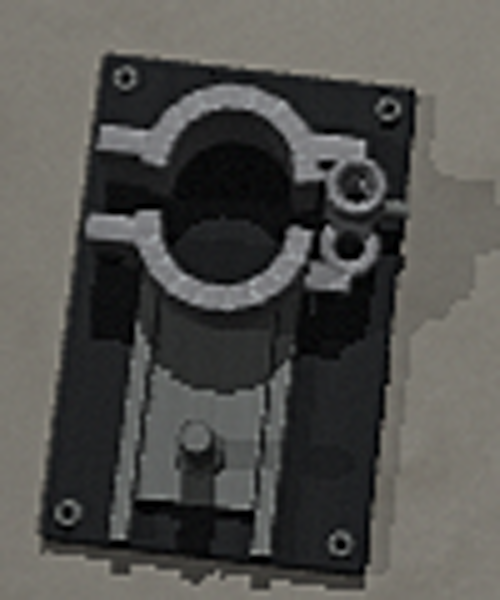

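View pics/t_rack.png

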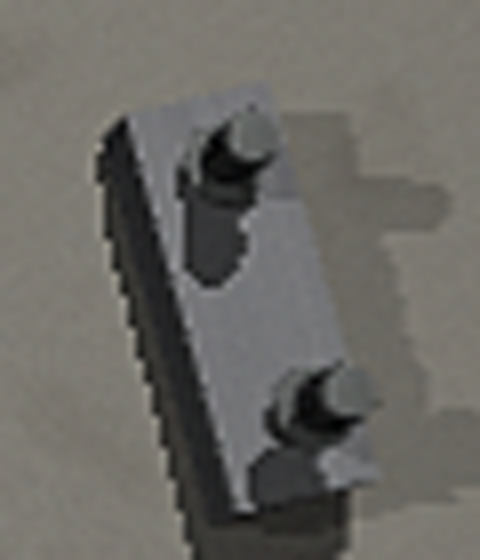

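View pics/s_clamp.png

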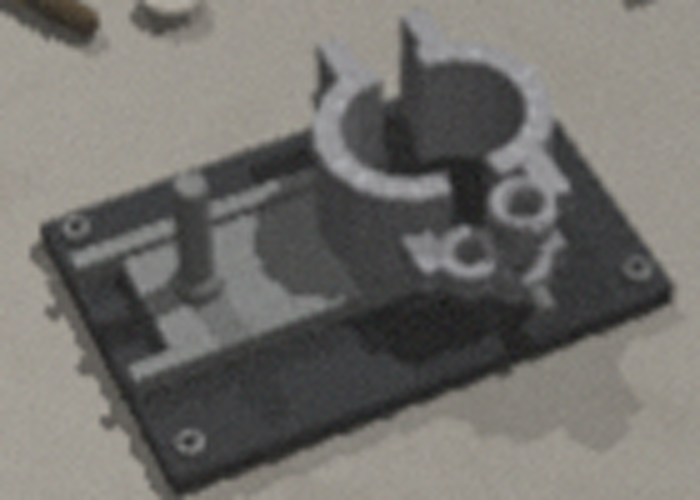

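View pics/s_rack.png

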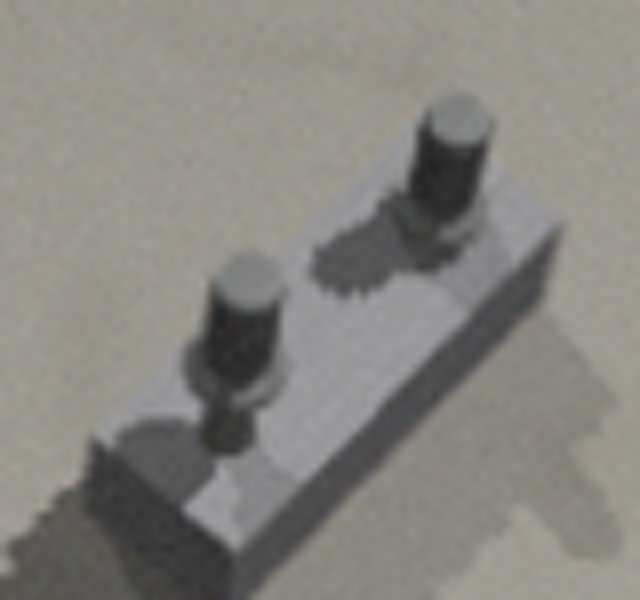

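```bash
cat > fit.py <<'E'
from h import *
from scipy.optimize import least_squares
t=vision.get_image("top");s=vision.get_image("scene")
def px(u0,v0,k,x,y): return (u0+(x+.5)/k-.5, v0+(y+.5)/k-.5)
T=lambda x,y:px(215,150,5,x,y); S=lambda x,y:px(205,180,5,x,y)
# clamp pts: (cam, uv, (x,y,z), moves)
obs=[(t,T(105,57),(60,65,12),0),(t,T(413,92),(60,-75,12),0),(t,T(42,545),(-155,65,12),0),(t,T(365,573),(-155,-75,12),0),
(t,T(356,184),(0,-52,69),0),(t,T(348,245),(0,-52,51.5),1),(t,T(198,437),(-90,0,81),1),
(s,S(45,230),(-155,65,12),0),(s,S(180,487),(-155,-75,12),0),(s,S(670,295),(60,-75,12),0),(s,S(523,200),(0,-52,69),0),(s,S(470,250),(0,-52,51.5),1),(s,S(190,185),(-90,0,81),1)]
def W(p,X,m):
    x=np.array(X)/1000.; x=x-[p[3]*m,0,0]
    c,n=np.cos(p[2]),np.sin(p[2]); return np.array([p[0]+c*x[0]-n*x[1],p[1]+n*x[0]+c*x[1],x[2]])
f=lambda p:np.concatenate([proj(d,W(p,X,m))[0]-uv for d,uv,X,m in obs])
r=least_squares(f,[.55,0.05,-.1,.03],x_scale=.01,loss="soft_l1")
print(r.x); print(np.round(f(r.x).reshape(-1,2),1))
print("seat",W(r.x,(0,-52,69),0),"post",W(r.x,(-90,0,81),1),"post closed",W(r.x,(-90,0,81),0))
for n,a in (("seat",T(356,184)),("nk",T(348,245)),("post",T(198,437))):
    i=["seat","nk","post"].index(n); b=[S(523,200),S(470,250),S(190,185)][i]; print(n,tri([ray(t,a),ray(s,b)]), atz(t,a,[.069,.0515,.081][i]))
a=px(340,180,8,350,392);b=px(300,275,8,249,280);print("long",tri([ray(t,a),ray(s,b)]),atz(t,a,.096),atz(s,b,.096))
a=px(340,180,8,253,135);b=px(300,275,8,462,120);print("short",tri([ray(t,a),ray(s,b)]),atz(t,a,.076),atz(s,b,.076))
print("discb",atz(t,(184,208),.01),"disca",atz(t,(346,145),.01),"cyl",atz(t,(235,304),.091),atz(s,(168,229),.091))
E
python3 fit.py
```

```text
[ 0.53570237  0.30293692 -0.11195731  0.02147703]
[[-0.9 -0.2]
 [ 0.8 -0.6]
 [-0.3 -0.2]
 [ 0.9  1. ]
 [ 0.1  0.5]
 [ 0.4  0.2]
 [ 0.3  0.6]
 [-1.7 -1. ]
 [-0.7 -0.4]
 [ 1.8 -2.4]
 [ 0.1  0. ]
 [ 0.2 -0.1]
 [ 0.4  0. ]]
seat [0.52989274 0.25126247 0.069     ] post [0.42492326 0.31539153 0.081     ] post closed [0.44626583 0.31299204 0.081     ]
seat (array([0.5305852 , 0.25169842, 0.06839632]), [np.float64(0.00045514071279760554), np.float64(0.0004551407127976049)]) [0.53087906 0.251551   0.069     ]
nk (array([0.50896566, 0.25455644, 0.05025776]), [np.float64(0.0002762019600348017), np.float64(0.0002762019600346884)]) [0.50897614 0.2545005  0.0515    ]
post (array([0.42538146, 0.31623877, 0.08029622]), [np.float64(0.0008253050711313246), np.float64(0.000825305071131295)]) [0.42608061 0.31593078 0.081     ]
long (array([0.43824775, 0.06173234, 0.0945515 ]), [np.float64(0.0006306498921775423), np.float64(0.0006306498921776109)]) [0.43864788 0.0618537  0.096     ] [0.43701442 0.06127138 0.096     ]
short (array([0.50738962, 0.0776377 , 0.07351523]), [np.float64(0.0005757559489651994), np.float64(0.0005757559489652661)]) [0.50741859 0.07799059 0.076     ] [0.50555609 0.07667371 0.076     ]
discb [0.49816509 0.46988414 0.01      ] disca [0.6389348  0.11279138 0.01      ] cyl [0.29689423 0.35251163 0.091     ] [0.29223459 0.35568627 0.091     ]
```

```bash
cat > go.py <<'E'
import sys
from h import *
# go.py x y z yaw_deg : target TCP, tool down, tool x at world yaw
x,y,z,yaw=map(float,sys.argv[1:5])
s=arm.get_state();R=Ro.from_rotvec(s["tcp_rot"]).as_matrix()
a=np.radians(yaw);X=np.array([np.cos(a),np.sin(a),0]);Y=np.array([0,0,-1.]);G=np.c_[X,Y,np.cross(X,Y)]
dR=Ro.from_matrix(R.T@G).as_rotvec(degrees=True)
print("t",s["time"],"pos",np.round(s["tcp_pos"],4),"yaw",np.degrees(np.arctan2(R[1,0],R[0,0])).round(1),"w",round(s["grip_width"]*1000,1),"F",np.round(s["wrist_force"],1))
print("R",np.round(R,3).tolist())
print("d mm",np.round(R.T@(np.array([x,y,z])-s["tcp_pos"])*1000,1),"rot",np.round(dR,1))
E
python3 go.py .425 .316 .2 84; python3 go.py .425 .316 .2 -96
```

```text
t 0.25 pos [0.1744 0.6258 0.2262] yaw 74.4 w 91.7 F [ 0.6 -0.1  0.2]
R [[0.268, -0.0, -0.963], [0.963, -0.001, 0.268], [-0.001, -1.0, 0.0]]
d mm [-231.2   26.4 -324.5] rot [-0.  -9.6 -0.1]
t 0.25 pos [0.1744 0.6258 0.2262] yaw 74.4 w 91.7 F [ 0.6 -0.1  0.2]
R [[0.268, -0.0, -0.963], [0.963, -0.001, 0.268], [-0.001, -1.0, 0.0]]
d mm [-231.2   26.4 -324.5] rot [ 1.000e-01  1.704e+02 -0.000e+00]
```

```bash
python3 -m pendant '[{"dx":-231,"dy":60,"dz":-325,"ay":-9.6,"jaw":60},{"dx":-231,"dy":60,"dz":-325,"ay":-9.6,"jaw":60},{"dx":-231,"dy":60,"dz":-325,"ay":-9.6,"jaw":60},{"dx":-231,"dy":60,"dz":-325,"ay":-9.6,"jaw":60},{"dx":-231,"dy":60,"dz":-325,"ay":-9.6,"jaw":60},{"dx":-231,"dy":60,"dz":-325,"ay":-9.6,"jaw":60},{"dx":-231,"dy":60,"dz":-325,"ay":-9.6,"jaw":60},{"dx":-231,"dy":60,"dz":-325,"ay":-9.6,"jaw":60},{"dx":-231,"dy":60,"dz":-325,"ay":-9.6,"jaw":60},{"dx":-231,"dy":60,"dz":-325,"ay":-9.6,"jaw":60},{"dx":-231,"dy":60,"dz":-325,"ay":-9.6,"jaw":60},{"dx":-231,"dy":60,"dz":-325,"ay":-9.6,"jaw":60},{"dx":-231,"dy":60,"dz":-325,"ay":-9.6,"jaw":60},{"dx":-231,"dy":60,"dz":-325,"ay":-9.6,"jaw":60}]' 25; python3 go.py .4253 .316 .057 83.6
python3 - <<'E'
from h import *
s=arm.get_state();d=vision.get_image("wrist");cv2.imwrite("pics/w1.png",d["frame"])
print(proj(d,[[.4253,.316,.081],[.53,.2513,.069],[.4385,.0617,.096]],s))
E
```

```text
t 0.25 pos [0.1744 0.6258 0.2262] yaw 74.4 w 91.7 F [ 0.6 -0.1  0.2]
R [[0.268, -0.0, -0.963], [0.963, -0.001, 0.268], [-0.001, -1.0, 0.0]]
d mm [-231.   169.4 -324.8] rot [-0.  -9.2 -0.1]
[[ 91.74054017 448.75396312]
 [ 86.01424187 504.15824663]
 [-96.4713354  508.0724858 ]]$[0]: bad value
```

View pics/w1.png

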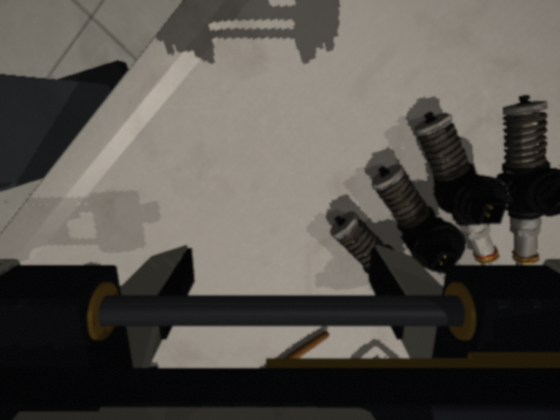

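The arm didn't move because row 0 was refused. I'll try with all keys given.

```bash
python3 -m pendant '[{"dx":-33,"dy":10,"dz":-20,"ax":0,"ay":-3,"az":0,"jaw":60}]' 25;  python3 go.py .4253 .316 .15 83.6
```

```text
time: 0.38
tcp_pos: [0.1809, 0.5955, 0.2183]
tcp_rot: [-1.294, -1.052, 1.046]
wrist_force: [-0.7, 1.5, 0.4]
grip_width: 0.0886
t 0.3833 pos [0.1809 0.5955 0.2183] yaw 77.7 w 88.6 F [-0.7  1.5  0.4]
R [[0.212, -0.003, -0.977], [0.977, 0.009, 0.212], [0.008, -1.0, 0.004]]
d mm [-221.8   65.2 -298.5] rot [-0.2 -5.9  0.5]
```

```bash
python3 -m pendant '[{"dx":-40,"dy":12,"dz":-54,"ax":0,"ay":-6,"az":0.5,"jaw":60},{"dx":-222,"dy":65,"dz":-298,"ax":0,"ay":-6,"az":0.5,"jaw":60},{"dx":-222,"dy":65,"dz":-298,"ax":0,"ay":-6,"az":0.5,"jaw":60},{"dx":-222,"dy":65,"dz":-298,"ax":0,"ay":-6,"az":0.5,"jaw":60},{"dx":-222,"dy":65,"dz":-298,"ax":0,"ay":-6,"az":0.5,"jaw":60},{"dx":-222,"dy":65,"dz":-298,"ax":0,"ay":-6,"az":0.5,"jaw":60},{"dx":-222,"dy":65,"dz":-298,"ax":0,"ay":-6,"az":0.5,"jaw":60},{"dx":-222,"dy":65,"dz":-298,"ax":0,"ay":-6,"az":0.5,"jaw":60},{"dx":-222,"dy":65,"dz":-298,"ax":0,"ay":-6,"az":0.5,"jaw":60},{"dx":-222,"dy":65,"dz":-298,"ax":0,"ay":-6,"az":0.5,"jaw":60},{"dx":-222,"dy":65,"dz":-298,"ax":0,"ay":-6,"az":0.5,"jaw":60},{"dx":-222,"dy":65,"dz":-298,"ax":0,"ay":-6,"az":0.5,"jaw":60},{"dx":-222,"dy":65,"dz":-298,"ax":0,"ay":-6,"az":0.5,"jaw":60}]' 25;  python3 go.py .4253 .316 .057 83.6
python3 - <<'E'
from h import *
s=arm.get_state();d=vision.get_image("wrist");cv2.imwrite("pics/w2.png",d["frame"])
print(proj(d,[[.4253,.316,.081],[.53,.2513,.069],[.4385,.0617,.096]],s))
E
```

```text
time: 1.47
tcp_pos: [0.4239, 0.3175, 0.1505]
tcp_rot: [-1.254, -1.128, 1.131]
wrist_force: [0.7, -0.1, -0.1]
grip_width: 0.06
t 1.4667 pos [0.4239 0.3175 0.1505] yaw 83.9 w 60.0 F [ 0.7 -0.1 -0.1]
R [[0.107, -0.004, -0.994], [0.994, 0.001, 0.107], [0.001, -1.0, 0.004]]
d mm [-1.4 93.5 -2. ] rot [-0.2  0.3  0. ]
[[278.83376332 221.11499892]
 [216.60952103 339.48051458]
 [-74.98299282 281.62471057]]
```

View pics/w2.png

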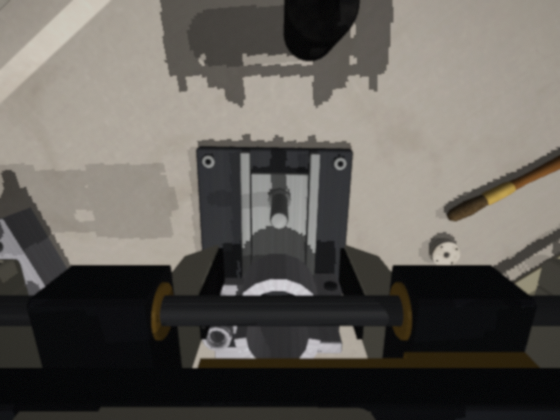

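The post top shows at (279,220) and the top knuckle at (218,338). Both are within about 1 px of my prediction, so I'll go down and pinch.

```bash
python3 -m pendant '[{"dx":-1,"dy":35,"dz":-2,"ax":0,"ay":0.3,"az":0,"jaw":60},{"dx":-1,"dy":65,"dz":-2,"ax":0,"ay":0.3,"az":0,"jaw":60},{"dx":-1,"dy":93,"dz":-2,"ax":0,"ay":0.3,"az":0,"jaw":50},{"dx":-1,"dy":93,"dz":-2,"ax":0,"ay":0.3,"az":0,"jaw":30},{"dx":-1,"dy":93,"dz":-2,"ax":0,"ay":0.3,"az":0,"jaw":5},{"dx":-1,"dy":93,"dz":-2,"ax":0,"ay":0.3,"az":0,"jaw":5},{"dx":-1,"dy":93,"dz":-2,"ax":0,"ay":0.3,"az":0,"jaw":5},{"dx":-1,"dy":93,"dz":-2,"ax":0,"ay":0.3,"az":0,"jaw":5},{"dx":-1,"dy":93,"dz":-2,"ax":0,"ay":0.3,"az":0,"jaw":5},{"dx":-1,"dy":93,"dz":-2,"ax":0,"ay":0.3,"az":0,"jaw":5},{"dx":-1,"dy":93,"dz":-2,"ax":0,"ay":0.3,"az":0,"jaw":5}]' 25;  python3 go.py .4475 .3130 .057 83.6
```

```text
time: 2.43
tcp_pos: [0.426, 0.3156, 0.0587]
tcp_rot: [-1.258, -1.124, 1.128]
wrist_force: [-1.3, -3.2, 7.4]
grip_width: 0.0126
t 2.4333 pos [0.426  0.3156 0.0587] yaw 83.6 w 12.6 F [-1.3 -3.2  7.4]
R [[0.112, -0.003, -0.994], [0.994, 0.0, 0.112], [-0.0, -1.0, 0.003]]
d mm [ -0.1   1.6 -21.7] rot [-0.2 -0.  -0. ]
```

```bash
python3 -m pendant '[{"dx":0,"dy":0,"dz":-5,"ax":0,"ay":0,"az":0,"jaw":5},{"dx":0,"dy":0,"dz":-9,"ax":0,"ay":0,"az":0,"jaw":5},{"dx":0,"dy":0,"dz":-13,"ax":0,"ay":0,"az":0,"jaw":5},{"dx":0,"dy":0,"dz":-16,"ax":0,"ay":0,"az":0,"jaw":5},{"dx":0,"dy":0,"dz":-18,"ax":0,"ay":0,"az":0,"jaw":5},{"dx":0,"dy":0,"dz":-20,"ax":0,"ay":0,"az":0,"jaw":5},{"dx":0,"dy":0,"dz":-20,"ax":0,"ay":0,"az":0,"jaw":5}]';  python3 go.py .4475 .3130 .057 83.6
```

```text
time: 3.02
tcp_pos: [0.4467, 0.313, 0.0588]
tcp_rot: [-1.259, -1.124, 1.127]
wrist_force: [0.3, -1.9, 2.8]
grip_width: 0.0128
t 3.0167 pos [0.4467 0.313  0.0588] yaw 83.5 w 12.8 F [ 0.3 -1.9  2.8]
R [[0.113, -0.002, -0.994], [0.994, -0.0, 0.113], [-0.0, -1.0, 0.002]]
d mm [ 0.1  1.8 -0.8] rot [-0.1 -0.1 -0. ]
```

```bash
python3 -m pendant '[{"dx":0,"dy":0,"dz":-1,"ax":0,"ay":0,"az":0,"jaw":5},{"dx":0,"dy":0,"dz":-2,"ax":0,"ay":0,"az":0,"jaw":5},{"dx":0,"dy":0,"dz":-3,"ax":0,"ay":0,"az":0,"jaw":5},{"dx":0,"dy":0,"dz":-3,"ax":0,"ay":0,"az":0,"jaw":5}]';  python3 go.py .4475 .3130 .057 83.6
```

```text
time: 3.35
tcp_pos: [0.4479, 0.3129, 0.0587]
tcp_rot: [-1.257, -1.122, 1.129]
wrist_force: [-6.5, -1.1, 5.9]
grip_width: 0.0131
t 3.35 pos [0.4479 0.3129 0.0587] yaw 83.6 w 13.1 F [-6.5 -1.1  5.9]
R [[0.112, -0.005, -0.994], [0.994, -0.001, 0.112], [-0.001, -1.0, 0.005]]
d mm [0.1 1.7 0.5] rot [-0.3 -0.  -0.1]
```

The force against the motion has risen to 6.5 N and the tool lags, so this looks like the stop. I'll push a little more, then release and rise.

```bash
python3 -m pendant '[{"dx":0,"dy":0,"dz":-2,"ax":0,"ay":0,"az":0,"jaw":5},{"dx":0,"dy":0,"dz":-4,"ax":0,"ay":0,"az":0,"jaw":5},{"dx":0,"dy":0,"dz":-4,"ax":0,"ay":0,"az":0,"jaw":5}]';  python3 -m pendant '[{"dx":0,"dy":0,"dz":-1,"ax":0,"ay":0,"az":0,"jaw":40},{"dx":0,"dy":0,"dz":0,"ax":0,"ay":0,"az":0,"jaw":40},{"dx":0,"dy":0,"dz":0,"ax":0,"ay":0,"az":0,"jaw":50},{"dx":0,"dy":-5,"dz":0,"ax":0,"ay":0,"az":0,"jaw":50},{"dx":0,"dy":-40,"dz":0,"ax":0,"ay":0,"az":0,"jaw":50},{"dx":0,"dy":-80,"dz":0,"ax":0,"ay":0,"az":0,"jaw":50},{"dx":0,"dy":-110,"dz":0,"ax":0,"ay":0,"az":0,"jaw":60},{"dx":0,"dy":-110,"dz":0,"ax":0,"ay":0,"az":0,"jaw":60}]'
python3 - <<'E'
from h import *
s=arm.get_state();d=vision.get_image("wrist");cv2.imwrite("pics/w3.png",d["frame"])
print(proj(d,[[.4463,.313,.081],[.53,.2513,.069],[.4385,.0617,.096]],s))
d=vision.get_image("top");crop(d["frame"],215,150,100,120,5,"t3.png")
E
python3 go.py .4385 .0617 .15 13
python3 go.py .4385 .0617 .15 103
```

```text
time: 3.6
tcp_pos: [0.448, 0.3128, 0.0587]
tcp_rot: [-1.254, -1.119, 1.135]
wrist_force: [-11.6, -2.3, 10.4]
grip_width: 0.0131
time: 4.27
tcp_pos: [0.4534, 0.3161, 0.1757]
tcp_rot: [-1.256, -1.129, 1.124]
wrist_force: [-0.2, 0.5, -0.2]
grip_width: 0.0577
[[275.34237342 199.9043314 ]
 [217.88436917 292.69223224]
 [-56.81639115 231.26209102]]
t 4.3667 pos [0.4507 0.3137 0.1706] yaw 83.6 w 59.3 F [-0.3 -0.5 -0.4]
R [[0.111, -0.007, -0.994], [0.994, -0.0, 0.111], [-0.001, -1.0, 0.006]]
d mm [-251.8   20.8  -15.9] rot [-0.3 70.6 -0.3]
t 4.3667 pos [0.4507 0.3137 0.1706] yaw 83.6 w 59.3 F [-0.3 -0.5 -0.4]
R [[0.111, -0.007, -0.994], [0.994, -0.0, 0.111], [-0.001, -1.0, 0.006]]
d mm [-251.8   20.8  -15.9] rot [ -0.4 -19.4  -0. ]
```

View pics/w3.png

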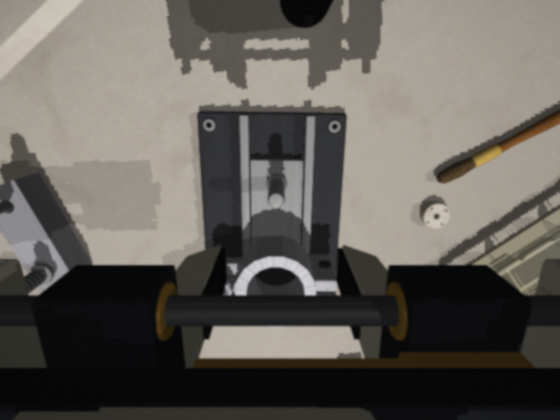

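View pics/t3.png

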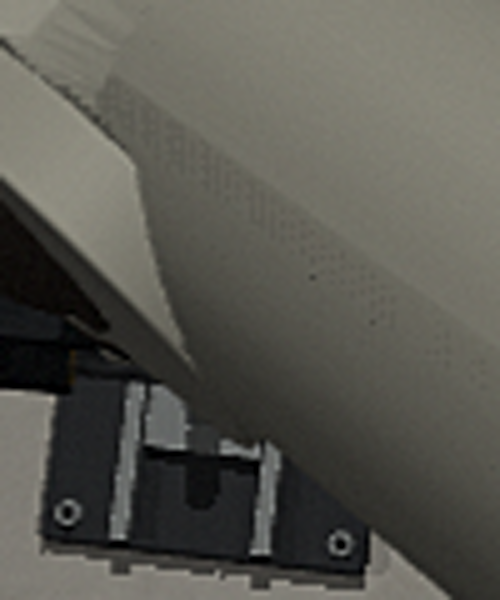

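The post is now at (276,201), against (275,200) predicted for fully closed. Now to a hover above the long pin.

```bash
python3 -m pendant '[{"dx":-40,"dy":0,"dz":-3,"ax":0,"ay":-6,"az":0,"jaw":50},{"dx":-80,"dy":5,"dz":-5,"ax":0,"ay":-12,"az":0,"jaw":50},{"dx":-120,"dy":10,"dz":-8,"ax":0,"ay":-19.4,"az":0,"jaw":50},{"dx":-160,"dy":15,"dz":-10,"ax":0,"ay":-19.4,"az":0,"jaw":50},{"dx":-200,"dy":20,"dz":-13,"ax":-0.3,"ay":-19.4,"az":0,"jaw":50},{"dx":-235,"dy":21,"dz":-16,"ax":-0.3,"ay":-19.4,"az":0,"jaw":50},{"dx":-252,"dy":21,"dz":-16,"ax":-0.3,"ay":-19.4,"az":0,"jaw":50},{"dx":-252,"dy":21,"dz":-16,"ax":-0.3,"ay":-19.4,"az":0,"jaw":50},{"dx":-252,"dy":21,"dz":-16,"ax":-0.3,"ay":-19.4,"az":0,"jaw":50},{"dx":-252,"dy":21,"dz":-16,"ax":-0.3,"ay":-19.4,"az":0,"jaw":50}]'
python3 - <<'E'
from h import *
s=arm.get_state();d=vision.get_image("wrist");cv2.imwrite("pics/w4.png",d["frame"])
print(proj(d,[[.4385,.0617,.096],[.507,.078,.076]],s))
E
python3 go.py .4385 .0617 .068 103
```

```text
time: 5.2
tcp_pos: [0.4383, 0.0623, 0.1491]
tcp_rot: [-1.09, -1.374, 1.376]
wrist_force: [-0.8, 0.2, 0.2]
grip_width: 0.0502
[[280.12628048 227.05827008]
 [280.74284947 301.61281913]]
t 5.25 pos [0.4384 0.0628 0.1493] yaw 103.2 w 50.3 F [ 0.5 -0.5 -0.1]
R [[-0.228, -0.002, -0.974], [0.974, 0.001, -0.228], [0.001, -1.0, 0.002]]
d mm [-1.2 81.3  0. ] rot [-0.1  0.2  0.1]
```

View pics/w4.png

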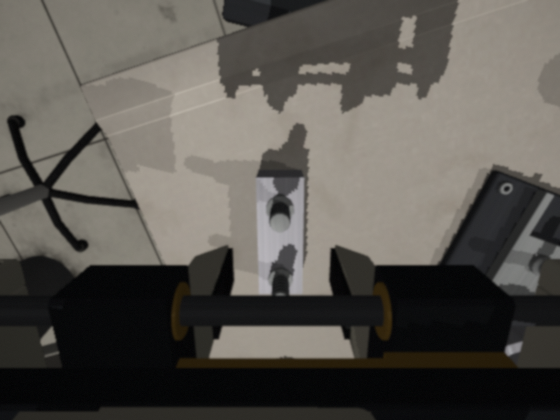

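Run:
```python
import cv2
from h import crop
crop(cv2.imread("pics/w4.png"),250,165,60,140,4,"w4c.png")
```

```text
(no output)
```

View pics/w4c.png

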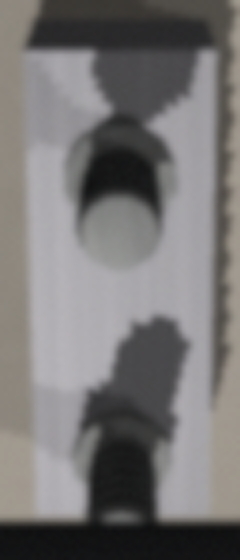

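```bash
python3 - <<'E'
from h import *
s=arm.get_state();d=vision.get_image("wrist")
print(atz(d,(280,222.6),.096,s))
E
python3 go.py .437 .0617 .068 103.2
```

```text
[0.43566012 0.06147591 0.096     ]
t 5.3 pos [0.4385 0.063  0.1495] yaw 103.2 w 50.2 F [ 0.1  0.4 -0.6]
R [[-0.228, -0.002, -0.974], [0.974, 0.001, -0.228], [0.001, -1.0, 0.002]]
d mm [-1.  81.5  1.6] rot [-0.1 -0.   0.1]
```

```bash
python3 -m pendant '[{"dx":-1,"dy":30,"dz":2,"ax":0,"ay":0,"az":0,"jaw":50},{"dx":-1,"dy":60,"dz":2,"ax":0,"ay":0,"az":0,"jaw":50},{"dx":-1,"dy":76,"dz":2,"ax":0,"ay":0,"az":0,"jaw":40},{"dx":-1,"dy":81,"dz":2,"ax":0,"ay":0,"az":0,"jaw":40},{"dx":-1,"dy":81,"dz":2,"ax":0,"ay":0,"az":0,"jaw":5},{"dx":-1,"dy":81,"dz":2,"ax":0,"ay":0,"az":0,"jaw":5},{"dx":-1,"dy":81,"dz":2,"ax":0,"ay":0,"az":0,"jaw":5},{"dx":-1,"dy":81,"dz":2,"ax":0,"ay":0,"az":0,"jaw":5},{"dx":-1,"dy":81,"dz":2,"ax":0,"ay":0,"az":0,"jaw":5},{"dx":-1,"dy":81,"dz":2,"ax":0,"ay":0,"az":0,"jaw":5},{"dx":-1,"dy":81,"dz":2,"ax":0,"ay":0,"az":0,"jaw":5}]' 40
python3 go.py .437 .0617 .2 103.2
```

```text
time: 6.22
tcp_pos: [0.4378, 0.0617, 0.0694]
tcp_rot: [-1.092, -1.377, 1.376]
wrist_force: [-0.4, -0.1, 5.5]
grip_width: 0.0127
t 6.2167 pos [0.4378 0.0617 0.0694] yaw 103.2 w 12.7 F [-0.4 -0.1  5.5]
R [[-0.228, 0.001, -0.974], [0.974, 0.001, -0.228], [0.001, -1.0, -0.001]]
d mm [   0.2 -130.6    0.7] rot [ 0. -0.  0.]
```

```bash
python3 -m pendant '[{"dx":0,"dy":-15,"dz":0,"ax":0,"ay":0,"az":0,"jaw":5},{"dx":0,"dy":-35,"dz":0,"ax":0,"ay":0,"az":0,"jaw":5},{"dx":0,"dy":-65,"dz":0,"ax":0,"ay":0,"az":0,"jaw":5},{"dx":0,"dy":-95,"dz":0,"ax":0,"ay":0,"az":0,"jaw":5},{"dx":0,"dy":-110,"dz":0,"ax":0,"ay":0,"az":0,"jaw":5},{"dx":0,"dy":-110,"dz":0,"ax":0,"ay":0,"az":0,"jaw":5},{"dx":0,"dy":-110,"dz":0,"ax":0,"ay":0,"az":0,"jaw":5}]'
python3 - <<'E'
from h import *
s=arm.get_state();d=vision.get_image("wrist");cv2.imwrite("pics/w5.png",d["frame"])
R=Ro.from_rotvec(s["tcp_rot"]).as_matrix();p=np.array(s["tcp_pos"])
print(proj(d,[p+R@[0,-.0266,0],p+R@[0,.0094,0],p+R@[0,.0634,0]],s))
E
python3 go.py .5300 .2513 .18 103.2
```

```text
time: 6.8
tcp_pos: [0.4381, 0.0615, 0.18]
tcp_rot: [-1.093, -1.378, 1.375]
wrist_force: [0.1, 0.1, -1.1]
grip_width: 0.0127
[[281.00731733 290.92507266]
 [281.06051874 255.35112821]
 [281.11112355 221.51352236]]
t 6.85 pos [0.4371 0.0613 0.1789] yaw 103.2 w 13.3 F [-1.4  1.2 -2.2]
R [[-0.228, 0.0, -0.974], [0.974, 0.0, -0.228], [0.0, -1.0, -0.0]]
d mm [ 163.8   -1.  -133.7] rot [ 0. -0.  0.]
```

View pics/w5.png

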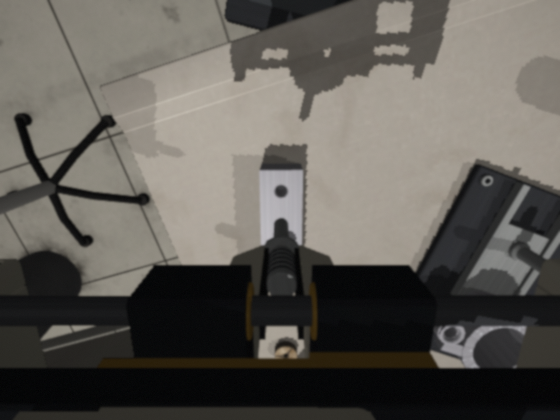

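Run:
```python
import cv2
from h import crop
crop(cv2.imread("pics/w5.png"),240,205,80,100,6,"w5c.png")
```

```text
(no output)
```

View pics/w5c.png

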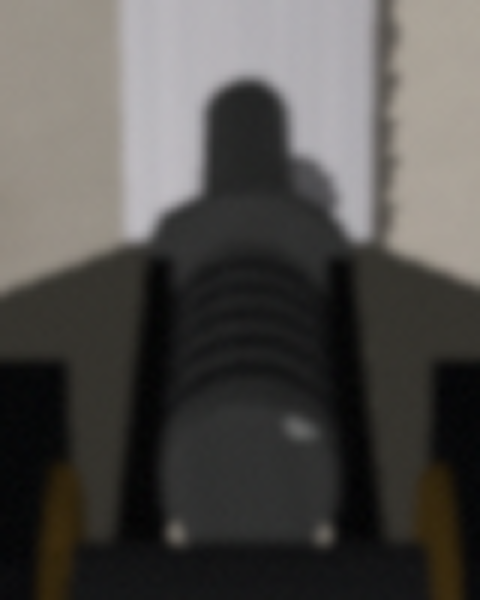

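Run:
```python
from h import *
s=arm.get_state();d=vision.get_image("wrist")
R=Ro.from_rotvec(s["tcp_rot"]).as_matrix();p=np.array(s["tcp_pos"])
a=np.linspace(0,2*np.pi,73)
def ring(h,r,dz,dx=0,tilt=0): # h above tip
    y=.0634-h; 
    return proj(d,[p+R@np.array([dx+r*np.cos(t),y,dz+r*np.sin(t)+tilt*(y+.019)]) for t in a],s)
for tilt in (-.05,0,.05):
  for dz in (-.002,0,.002):
    tip=ring(0,.0025,dz,0,tilt);sh=ring(.006,.005,dz,0,tilt);co=ring(.058,.011,dz,0,tilt);cl=ring(.054,.011,dz,0,tilt);top=ring(.09,.007,dz,0,tilt)
    f=lambda q:np.round([(q[:,0].min()-240)*6,(q[:,0].max()-240)*6,(q[:,1].min()-205)*6,(q[:,1].max()-205)*6])
    print(tilt,dz,"tip",f(tip),"sh",f(sh),"collar low",f(cl),"up",f(co),"top",f(top))
```

```text
-0.05 -0.002 tip [225. 268. 128. 168.] sh [203. 290. 124. 205.] collar low [126. 367. 225. 443.] up [123. 369. 241. 463.] top [152. 340. 451. 616.]
-0.05 0 tip [225. 268. 112. 152.] sh [203. 290. 107. 189.] collar low [126. 367. 205. 424.] up [123. 370. 220. 444.] top [151. 341. 426. 593.]
-0.05 0.002 tip [225. 268.  96. 136.] sh [203. 291.  91. 173.] collar low [125. 367. 184. 405.] up [123. 370. 199. 424.] top [151. 341. 402. 570.]
0 -0.002 tip [225. 268.  95. 135.] sh [203. 291.  92. 174.] collar low [126. 367. 211. 430.] up [123. 369. 229. 451.] top [152. 340. 455. 621.]
0 0 tip [225. 268.  79. 119.] sh [203. 291.  76. 158.] collar low [125. 367. 190. 410.] up [123. 370. 208. 432.] top [151. 341. 431. 598.]
0 0.002 tip [225. 268.  63. 103.] sh [203. 291.  59. 142.] collar low [125. 368. 169. 391.] up [122. 370. 186. 412.] top [151. 341. 406. 574.]
0.05 -0.002 tip [225. 268.  62. 102.] sh [203. 291.  60. 143.] collar low [126. 367. 196. 416.] up [123. 370. 216. 440.] top [152. 340. 460. 625.]
0.05 0 tip [225. 268.  45.  86.] sh [202. 291.  43. 127.] collar low [125. 368. 175. 397.] up [123. 370. 195. 420.] top [151. 341. 436. 602.]
0.05 0.002 tip [225. 268.  29.  70.] sh [202. 291.  27. 110.] collar low [125. 368. 154. 377.] up [122. 371. 173. 400.] top [151. 341. 411. 579.]
```

The hanging pin fits a centred, untilted grasp: the shank end is at about row 218 and the collar edge at row 237, both as predicted. Carrying it over the hinge seat.

```bash
python3 -m pendant '[{"dx":15,"dy":0,"dz":-12,"ax":0,"ay":0,"az":0,"jaw":5},{"dx":40,"dy":0,"dz":-33,"ax":0,"ay":0,"az":0,"jaw":5},{"dx":65,"dy":0,"dz":-53,"ax":0,"ay":0,"az":0,"jaw":5},{"dx":90,"dy":0,"dz":-74,"ax":0,"ay":0,"az":0,"jaw":5},{"dx":115,"dy":0,"dz":-94,"ax":0,"ay":0,"az":0,"jaw":5},{"dx":140,"dy":0,"dz":-115,"ax":0,"ay":0,"az":0,"jaw":5},{"dx":156,"dy":0,"dz":-128,"ax":0,"ay":0,"az":0,"jaw":5},{"dx":163.8,"dy":8,"dz":-133.7,"ax":0,"ay":0,"az":0,"jaw":5},{"dx":163.8,"dy":20,"dz":-133.7,"ax":0,"ay":0,"az":0,"jaw":5},{"dx":163.8,"dy":20,"dz":-133.7,"ax":0,"ay":0,"az":0,"jaw":5},{"dx":163.8,"dy":20,"dz":-133.7,"ax":0,"ay":0,"az":0,"jaw":5},{"dx":163.8,"dy":20,"dz":-133.7,"ax":0,"ay":0,"az":0,"jaw":5}]'
python3 go.py .5302 .2514 .14 103.2
python3 - <<'E'
from h import *
s=arm.get_state();d=vision.get_image("wrist");cv2.imwrite("pics/w6.png",d["frame"]);crop(d["frame"],200,180,160,120,5,"w6c.png")
p=np.array(s["tcp_pos"]);
print((proj(d,[[.5302,.2514,.069],p-[0,0,.0634]],s)-[200,180])*5)
d=vision.get_image("scene");crop(d["frame"],255,160,80,90,7,"s6c.png")
print((proj(d,[[.5302,.2514,.069],p-[0,0,.0634],p-[0,0,.0094]])-[255,160])*7)
d=vision.get_image("top");crop(d["frame"],215,150,100,120,5,"t6.png")
E
```

```text
time: 7.9
tcp_pos: [0.5288, 0.2489, 0.1574]
tcp_rot: [-1.091, -1.372, 1.378]
wrist_force: [0.6, 0.6, -1.6]
grip_width: 0.0133
t 7.9 pos [0.5288 0.2489 0.1574] yaw 103.1 w 13.3 F [ 0.6  0.6 -1.6]
R [[-0.226, -0.003, -0.974], [0.974, -0.002, -0.226], [-0.001, -1.0, 0.003]]
d mm [ 2.1 17.4 -2. ] rot [-0.2 -0.1 -0. ]
[[419.50387558 165.81264537]
 [405.90972249 209.02168631]]
[[380.59516341 416.55472755]
 [385.75575014 362.40971954]
 [395.32875347 219.33172876]]
```

View pics/w6c.png

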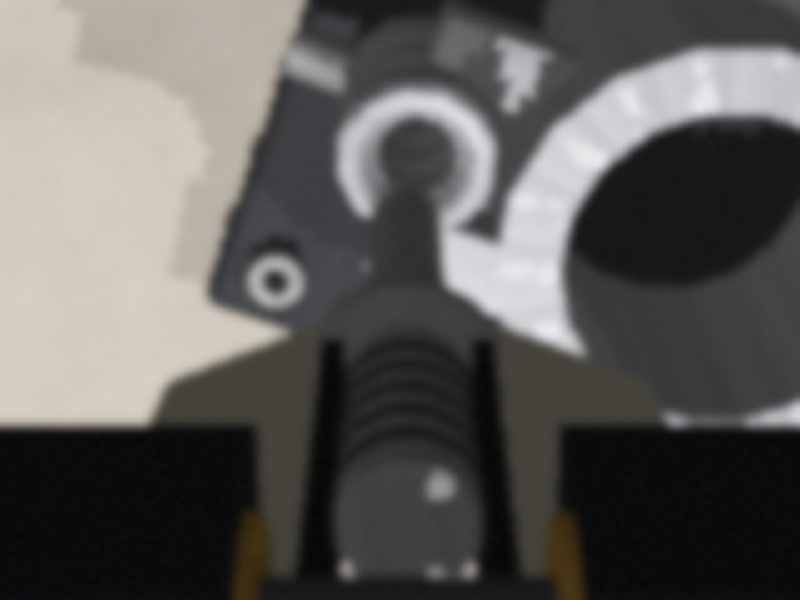

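View pics/s6c.png

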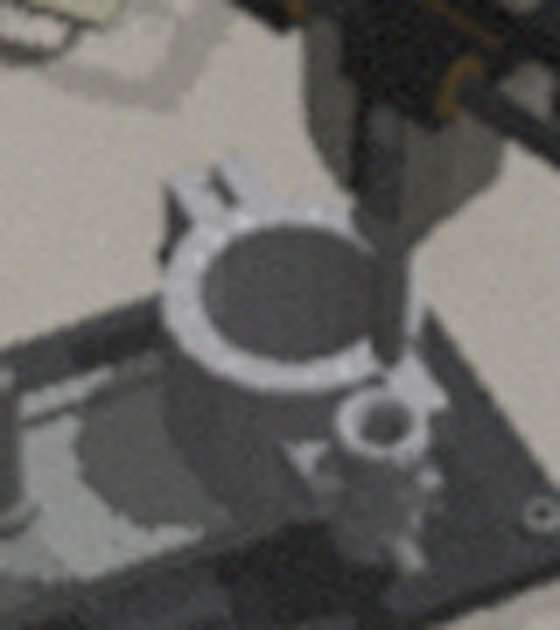

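The knuckle mouth is at (417,160) in the wrist crop, against (419,166) predicted, and at (383,418) in the scene crop, against (381,417). All agree to about 1 mm, and the near half is closed up. Correcting sideways and lowering the tip to just above the mouth.

```bash
python3 -m pendant '[{"dx":2,"dy":2,"dz":-1.5,"ax":-0.2,"ay":0,"az":0,"jaw":5},{"dx":2,"dy":6,"dz":-1.5,"ax":-0.2,"ay":0,"az":0,"jaw":5},{"dx":2,"dy":12,"dz":-1.5,"ax":-0.2,"ay":0,"az":0,"jaw":5},{"dx":2,"dy":18,"dz":-1.5,"ax":-0.2,"ay":0,"az":0,"jaw":5},{"dx":2,"dy":20,"dz":-1.5,"ax":-0.2,"ay":0,"az":0,"jaw":5},{"dx":2,"dy":20,"dz":-1.5,"ax":-0.2,"ay":0,"az":0,"jaw":5},{"dx":2,"dy":20,"dz":-1.5,"ax":-0.2,"ay":0,"az":0,"jaw":5}]'
python3 go.py .5298 .2514 .12 103.2
python3 - <<'E'
from h import *
s=arm.get_state();d=vision.get_image("wrist");crop(d["frame"],200,180,160,120,5,"w7c.png")
p=np.array(s["tcp_pos"]);
print((proj(d,[[.5298,.2514,.069],p-[0,0,.0634]],s)-[200,180])*5)
d=vision.get_image("scene");crop(d["frame"],255,160,80,90,7,"s7c.png")
print((proj(d,[[.5298,.2514,.069],p-[0,0,.0634]])-[255,160])*7)
E
```

```text
time: 8.63
tcp_pos: [0.5305, 0.2524, 0.1384]
tcp_rot: [-1.094, -1.377, 1.374]
wrist_force: [0.1, 0.0, -0.9]
grip_width: 0.0131
t 8.6333 pos [0.5305 0.2524 0.1384] yaw 103.1 w 13.1 F [ 0.1  0.  -0.9]
R [[-0.226, 0.002, -0.974], [0.974, 0.001, -0.226], [0.0, -1.0, -0.002]]
d mm [-0.8 18.4  1. ] rot [ 0.1 -0.1  0. ]
[[399.7881994  185.98525199]
 [405.47909557 206.63992621]]
[[379.36799872 417.17171648]
 [380.45156708 398.89391268]]
```

View pics/w7c.png

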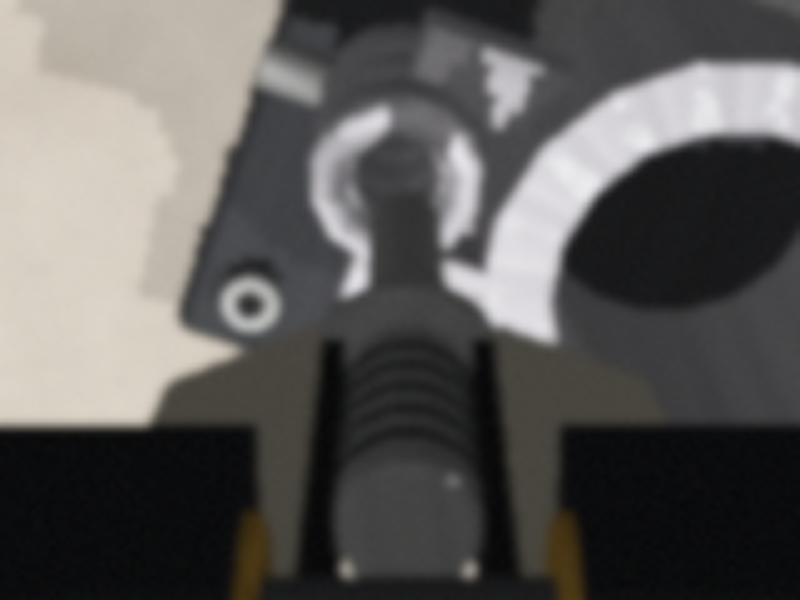

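View pics/s7c.png

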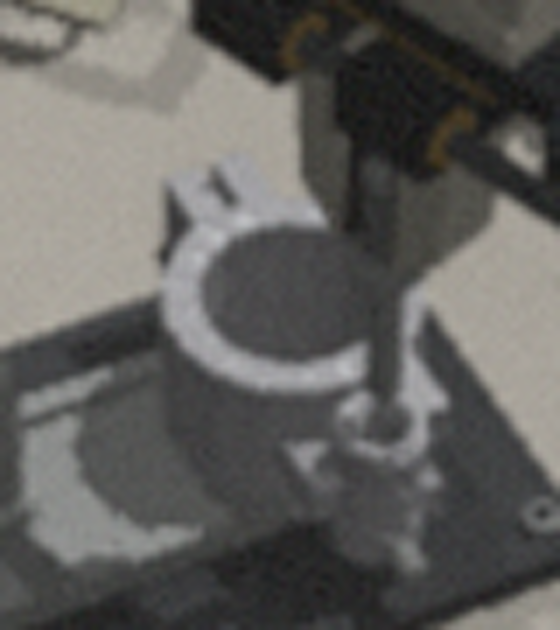

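```bash
python3 - <<'E'
from h import *
s=arm.get_state();d=vision.get_image("wrist")
print(atz(d,(279.2,215.4),.069,s))
E
python3 -m pendant '[{"dx":-1,"dy":3,"dz":1.7,"ax":0,"ay":0,"az":0,"jaw":5},{"dx":-1,"dy":6,"dz":1.7,"ax":0,"ay":0,"az":0,"jaw":5},{"dx":-1,"dy":8,"dz":1.7,"ax":0,"ay":0,"az":0,"jaw":5},{"dx":-1,"dy":10,"dz":1.7,"ax":0,"ay":0,"az":0,"jaw":5},{"dx":-1,"dy":12,"dz":1.7,"ax":0,"ay":0,"az":0,"jaw":5},{"dx":-1,"dy":13,"dz":1.7,"ax":0,"ay":0,"az":0,"jaw":5},{"dx":-1,"dy":13,"dz":1.7,"ax":0,"ay":0,"az":0,"jaw":5}]'
python3 go.py .529 .2512 .12 103.2
python3 - <<'E'
from h import *
d=vision.get_image("wrist");crop(d["frame"],200,180,160,120,5,"w8c.png")
E
```

```text
[0.52918916 0.25086101 0.069     ]
time: 9.37
tcp_pos: [0.5294, 0.2511, 0.1256]
tcp_rot: [-1.094, -1.378, 1.374]
wrist_force: [-0.1, -0.0, -1.5]
grip_width: 0.013
t 9.3667 pos [0.5294 0.2511 0.1256] yaw 103.1 w 13.0 F [-0.1 -0.  -1.5]
R [[-0.226, 0.003, -0.974], [0.974, 0.001, -0.226], [0.0, -1.0, -0.003]]
d mm [0.1 5.6 0.4] rot [ 0.2 -0.1  0. ]
```

View pics/w8c.png

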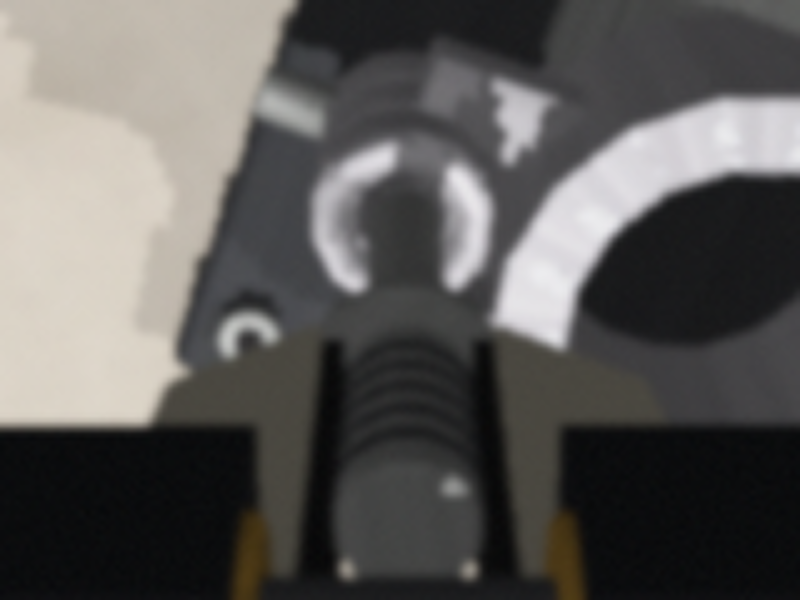

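The tip is in the mouth with no contact force: shank at column 405, ring centre about 401. Lowering in steps and watching the force.

```bash
python3 -m pendant '[{"dx":-0.3,"dy":2,"dz":0.4,"ax":0.2,"ay":0,"az":0,"jaw":5},{"dx":-0.3,"dy":4,"dz":0.4,"ax":0.2,"ay":0,"az":0,"jaw":5},{"dx":-0.3,"dy":6,"dz":0.4,"ax":0.2,"ay":0,"az":0,"jaw":5},{"dx":-0.3,"dy":8,"dz":0.4,"ax":0.2,"ay":0,"az":0,"jaw":5},{"dx":-0.3,"dy":10,"dz":0.4,"ax":0.2,"ay":0,"az":0,"jaw":5},{"dx":-0.3,"dy":10,"dz":0.4,"ax":0.2,"ay":0,"az":0,"jaw":5}]'
```

```text
time: 9.92
tcp_pos: [0.5289, 0.2507, 0.1153]
tcp_rot: [-1.091, -1.374, 1.376]
wrist_force: [0.6, 0.1, -1.3]
grip_width: 0.0133
```

Free so far. Next it goes through the near knuckle, whose top is at 51.5 mm; the tip is at 52 mm now.

```bash
python3 -m pendant '[{"dx":0,"dy":2,"dz":0,"ax":0,"ay":0,"az":0,"jaw":5},{"dx":0,"dy":4,"dz":0,"ax":0,"ay":0,"az":0,"jaw":5},{"dx":0,"dy":6,"dz":0,"ax":0,"ay":0,"az":0,"jaw":5},{"dx":0,"dy":8,"dz":0,"ax":0,"ay":0,"az":0,"jaw":5},{"dx":0,"dy":10,"dz":0,"ax":0,"ay":0,"az":0,"jaw":5},{"dx":0,"dy":12,"dz":0,"ax":0,"ay":0,"az":0,"jaw":5},{"dx":0,"dy":12,"dz":0,"ax":0,"ay":0,"az":0,"jaw":5}]'
```

```text
time: 10.5
tcp_pos: [0.5289, 0.2506, 0.1028]
tcp_rot: [-1.091, -1.374, 1.376]
wrist_force: [0.3, 0.3, -1.5]
grip_width: 0.0131
```

```bash
python3 -m pendant '[{"dx":0,"dy":2,"dz":0,"ax":0,"ay":0,"az":0,"jaw":5},{"dx":0,"dy":4,"dz":0,"ax":0,"ay":0,"az":0,"jaw":5},{"dx":0,"dy":6,"dz":0,"ax":0,"ay":0,"az":0,"jaw":5},{"dx":0,"dy":8,"dz":0,"ax":0,"ay":0,"az":0,"jaw":5},{"dx":0,"dy":10,"dz":0,"ax":0,"ay":0,"az":0,"jaw":5},{"dx":0,"dy":10,"dz":0,"ax":0,"ay":0,"az":0,"jaw":5}]';python3 -m pendant '[{"dx":0,"dy":2,"dz":0,"ax":0,"ay":0,"az":0,"jaw":5},{"dx":0,"dy":4,"dz":0,"ax":0,"ay":0,"az":0,"jaw":5},{"dx":0,"dy":6,"dz":0,"ax":0,"ay":0,"az":0,"jaw":5},{"dx":0,"dy":8,"dz":0,"ax":0,"ay":0,"az":0,"jaw":5},{"dx":0,"dy":8,"dz":0,"ax":0,"ay":0,"az":0,"jaw":5}]'
```

```text
time: 11.0
tcp_pos: [0.529, 0.251, 0.0926]
tcp_rot: [-1.091, -1.375, 1.376]
wrist_force: [1.1, 0.3, -1.7]
grip_width: 0.013
time: 11.42
tcp_pos: [0.5298, 0.2517, 0.085]
tcp_rot: [-1.092, -1.377, 1.374]
wrist_force: [1.4, 1.7, 2.1]
grip_width: 0.0132
```

```bash
python3 -m pendant '[{"dx":0,"dy":2,"dz":0,"ax":0,"ay":0,"az":0,"jaw":5},{"dx":0,"dy":4,"dz":0,"ax":0,"ay":0,"az":0,"jaw":5},{"dx":0,"dy":6,"dz":0,"ax":0,"ay":0,"az":0,"jaw":5},{"dx":0,"dy":7,"dz":0,"ax":0,"ay":0,"az":0,"jaw":5},{"dx":0,"dy":7,"dz":0,"ax":0,"ay":0,"az":0,"jaw":5}]'; python3 -m pendant '[{"dx":0,"dy":1.5,"dz":0,"ax":0,"ay":0,"az":0,"jaw":5},{"dx":0,"dy":3,"dz":0,"ax":0,"ay":0,"az":0,"jaw":5},{"dx":0,"dy":3,"dz":0,"ax":0,"ay":0,"az":0,"jaw":5}]'
```

```text
time: 11.83
tcp_pos: [0.5303, 0.2519, 0.0788]
tcp_rot: [-1.092, -1.378, 1.374]
wrist_force: [0.7, 0.8, 7.3]
grip_width: 0.0132
time: 12.08
tcp_pos: [0.5308, 0.2521, 0.0784]
tcp_rot: [-1.094, -1.378, 1.373]
wrist_force: [-4.6, -3.3, 21.3]
grip_width: 0.0128
```

The push has stalled at TCP z = 0.0784, exactly the expected seated height, with 21 N. Releasing and rising.

```bash
python3 -m pendant '[{"dx":0,"dy":0,"dz":0,"ax":0,"ay":0,"az":0,"jaw":5},{"dx":0,"dy":0,"dz":0,"ax":0,"ay":0,"az":0,"jaw":25},{"dx":0,"dy":0,"dz":0,"ax":0,"ay":0,"az":0,"jaw":40},{"dx":0,"dy":0,"dz":0,"ax":0,"ay":0,"az":0,"jaw":50},{"dx":0,"dy":0,"dz":0,"ax":0,"ay":0,"az":0,"jaw":50},{"dx":0,"dy":-20,"dz":0,"ax":0,"ay":0,"az":0,"jaw":50},{"dx":0,"dy":-50,"dz":0,"ax":0,"ay":0,"az":0,"jaw":50},{"dx":0,"dy":-80,"dz":0,"ax":0,"ay":0,"az":0,"jaw":50},{"dx":0,"dy":-110,"dz":0,"ax":0,"ay":0,"az":0,"jaw":50},{"dx":0,"dy":-110,"dz":50,"ax":0,"ay":0,"az":0,"jaw":50},{"dx":0,"dy":-110,"dz":50,"ax":0,"ay":0,"az":0,"jaw":50},{"dx":0,"dy":-110,"dz":50,"ax":0,"ay":0,"az":0,"jaw":50}]'
python3 - <<'E'
from h import *
s=arm.get_state();d=vision.get_image("wrist");cv2.imwrite("pics/w9.png",d["frame"])
X=np.array([[.5298,.2514,.105],[.5298,.2514,.073],[.4463,.313,.081]])
print(proj(d,X,s))
d=vision.get_image("scene");crop(d["frame"],205,160,140,120,5,"s9c.png")
print((proj(d,X)-[205,160])*5)
E
```

```text
time: 13.08
tcp_pos: [0.4788, 0.2399, 0.1882]
tcp_rot: [-1.093, -1.377, 1.377]
wrist_force: [0.2, 0.4, -0.2]
grip_width: 0.0502
[[280.71290466 274.29798351]
 [280.80049638 256.63318705]
 [378.33439133 185.55781423]]
[[525.27697111 233.40651259]
 [521.44482293 290.98384833]
 [243.07040205 263.73963173]]
```

View pics/w9.png

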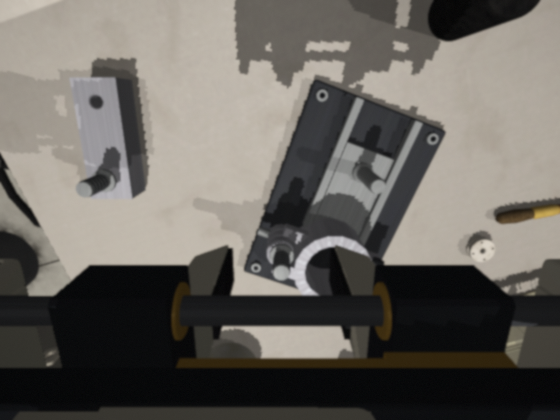

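View pics/s9c.png

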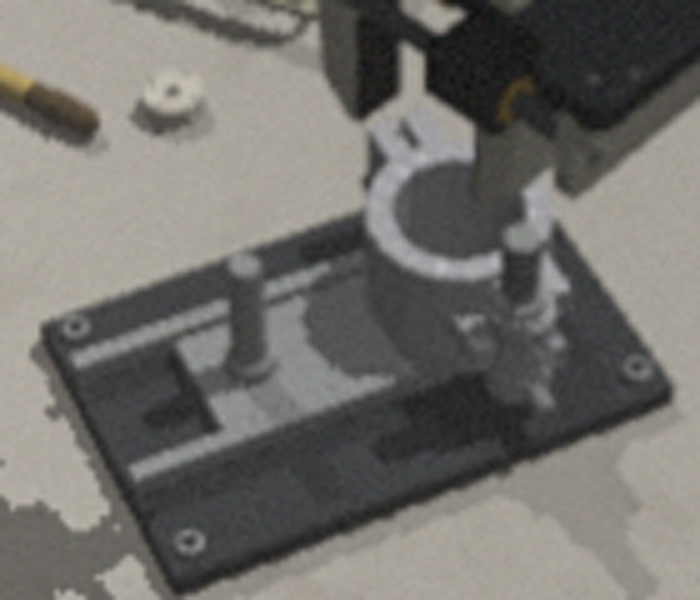

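The pin top is at (525,235) in the scene crop, against (525,233) predicted for seated. The post is at (246,265), against (243,264) for closed. The short pin is still in the rack, disc_b is where it was and the gripper is clear, so I'm handing in.

Run:
```python
from cell import arm,job_done
s=arm.get_state();print(s["time"],s["wrist_force"]);print(job_done())
```

```text
13.1833 [0.2110936  0.28609289 0.72602434]
the job is handed in; nothing more can be done
None
```

I slid the near half up to its stop, pushed the long pin down through all three knuckles until its collar seated, released it and backed away. I handed the job in at 13.2 s; it reported no verdict.

- **Near half:** I pinched the push post and pushed until it stalled at 11.6 N. In the last pictures the post is within about 1 px of where it should be when closed, in the scene view, and about 3 px in the wrist view.
- **Pin:** The last push stalled at 21 N with the tool at 78.4 mm. That is the height calculated for a seated collar, past the spring ball. The pin top in the scene camera was within 0.5 px of its seated position.
- **Hands off:** The gripper was about 11 cm above its release height and the wrist force was below 1 N at hand-in.
- **Other things:** The short pin and disc_b look undisturbed. I did not check disc_a again after the start, and the cylinder was only partly in view, but no move went near either.
- **Disagreements:** The very first move was refused because its rows left out some values, and nothing moved. The wrist camera put the rack pin about 2 to 3 mm off in x, compared with the fixed cameras. The grasp matched the fixed cameras, so I put it down to the look of the pin's top edge. The wrist camera also put the hinge mouth about 1 mm from where the fixed cameras did.

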